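# Stand the tipped oil pump back in its rack and prime it

### The arm

A 6-joint arm with a two-finger parallel gripper is mounted at the origin on the work surface. World frame = base frame: x ahead of the robot, y to its left, z up, the work surface at z = 0. Lengths are in mm, angles in rad, forces in N, time in s.
With the tool pointing down it reaches from about 275 to 750 mm from the base axis. Payload 10.2 kg.
Tool frame: the origin (TCP) lies midway between the tips of the shut fingers; the grasp point (between the pads) lies 19 mm behind it; z points along the fingers, y is the line along which they close (so a half turn about z gives the same grasp; the last joint's range is limited). The gripper opens to 85 mm and grips with 20 to 120 N. Pads are 22 mm wide; open, the fingers measure 114 mm over their backs; the gripper's body (76 mm by 85 mm) begins 54 mm behind the grasp point. The pads swing forward as they close: fully open they stand 13 mm farther back than shut.
Start: joints at [-1.389, 0.313, 1.498, -0, 1.331, -0.223], TCP at [206.751, -482.582, 231.294] pointing down, gripper open.
Joint ranges: [-2.94, 2.94], [-0.97, 2.17], [0.19, 2.56], [-1.23, 4.37], [0.02, 3.11], [-2.88, 2.88]. Speed limits (rad/s): [2.39, 2.39, 3.01, 3.14, 3.14, 3.14].

### API

Orientations are given as a unit quaternion [w, x, y, z].
In Python, from rig import ctrl gives the robot as it stands.
- The arm moves only by the tool arm_command, never from a script. Its argument "increments" is a list of rows, each an object with "dr": the turn, a rotation vector about the tool's x, y, z in units of pi/4 rad (1.0 is pi/4 rad), a list of three; "offset": the shift along the tool's x, y, z in units of 120 mm (1.0 is 120 mm), a list of three; "hand": the opening, from -1 (shut) to 1 (fully open). A call has 1 to 8 rows; each row shifts and turns the commanded pose from where the row before left it, along the tool's axes as they then stand; what a row does not reach is not made up. A row lasts 1/10 s, in which the tool goes at most 50 mm and 8.59 degrees, less where a joint would pass 70% of its speed; a pose out of reach is approached as far as the arm can. A call with a number of a shift or a turn outside -1 to 1 is refused whole. A call with a gripper value outside its range is refused whole. The fingers move at their own pace and stop on an object; "grip_force" is the grip in N (left out, the last holds). Time passes only in rows, so rows that do not move let the fingers close. It gives the time, the measured TCP pose, the force, the opening and the grip force at its end, in the units of the state.
- ctrl.sense(): the state, without advancing time (a new reading comes with each control period).
- ctrl.capture(name): name is "scene" or "side" or "wrist"; returns the picture (400x640x3 uint8, red, green, blue); there is no depth.
- ctrl.camera_info(name): a dict with "K" (3x3 intrinsics, pixels), "R" (3x3) and "t" (3): a world point X has camera coordinates R X + t. Camera axes: x right, y down, z forward; pixel columns grow to the right and rows downward; lengths in mm; the calibration is good to about 2 mm. The wrist camera is an equidistant fisheye: a pixel r from the principal point sees the ray r / f radians off the axis. A picture is of the moment at which its call begins: read the wrist's pose just before it. camera_info takes no time and is no camera call; for the wrist camera it gives the pose at the moment of the call.
- ctrl.finish_job(): hands the job in; it is judged then, once.
The state is a dict: "time_s": time; "joints": joint angles; "dq": joint speeds; "tau": joint torques, N m; "eef_pos": TCP position; "ee_rot": TCP orientation; "force": force on the tool from outside, world axes, zero at the start; "wrist_torque": the same for the moment, N m; "grip_width": opening from 0.0 (shut) to 1.0 (fully open); "grip_force": force on a finger pad.
Only numpy, scipy, OpenCV 4.12 (cv2) and the standard library are available. Lean on these libraries where they do the work, as an engineer would, in place of code of your own. Each camera call takes 0.05 s, during which the arm holds its last target. There are 200 camera calls.

### The job

The pump bottle of finishing oil has tipped over in the wooden rack and leans on the rack's end board. Stand it upright on the rack floor in its own space, between that end board and the jars, and let go so that it stands by itself; then press its plunger head all the way down to its stop to prime it, and let it spring back up. Leave the jars standing where they are in the rack, and do not disturb the brush cup, the mallet or the turned vase on the bench.

Things in the scene. Friction and masses are not known exactly. Their poses are not given: they have to be found in the camera images.
- rack: Light-wood rack fixed to the bench, 80 (x) by 334 mm (y), one open lane along y. Origin: centre of underside, on the bench; z up. Lane floor 10 mm above the bench, lane 64 mm wide (x -32 to 32 mm), 310 mm long (y -155 to 155 mm); side walls 8 mm thick, tops 24 mm above the bench; end boards 12 mm thick, rounded tops 62 mm above the bench. The pump leans on the +y end board.
- bay (a point): Point on the lane floor in the middle of the pump bottle's own space (110 mm long, from the nearest jar to the +y end board), at x 0, y 100 mm, z 10 mm of the rack.
- rail_end (a point): Centre of the +y end of the brush rail, a fixed wooden dowel 14 mm thick over the lane: it runs along the rack's y from -165 to 145 mm at x 22 mm, 300 mm above the bench. Its post (18 by 22 mm) stands at rack x 50, y -50 mm; two brushes hang from it at rack y -110 and -145 mm, down to 150 mm above the bench.
- pump: Loose amber bottle with black press-down pump, about 0.33 kg. Origin: centre of underside; z along its axis to the top. Body 52 mm in diameter to z 105 mm, shoulder to z 120, collar 34 mm in diameter to z 135, thin stem, then the plunger head. At the start it leans to the rack's +y, axis about 52 degrees from vertical: base rim on the lane floor, side on the end board's top.
- plunger_top (a point): Centre of the top of the pump's plunger head: a black disc 40 mm in diameter and 13 mm thick with a short spout (10 mm thick, reaching 37 mm from the axis towards the bottle's +y). 170 mm above the bottle's underside when up; z along the bottle's axis, outwards.
- plunger (a joint): Travel of the plunger head along the bottle's axis: 0 when up, 0.014 m when pressed to its stop. Spring: about 3 N at first, 8 N at the stop.
- jar_round: Loose glass jar with white cap standing in the lane, 56 mm in diameter, 60 mm tall. Origin: centre of its underside.
- tin: Loose metal tin standing in the lane, 57 mm in diameter, 56 mm tall. Origin: centre of its underside.
- pot_wood: Loose turned wooden pot with a knob standing in the lane, 56 mm in diameter, 62 mm tall. Origin: centre of its underside.
- brush_cup: Terracotta cup of brushes standing on the bench near the rack, 72 mm in diameter, cup 100 mm tall, brushes up to 190 mm above the bench and within 42 mm of its axis. Origin: centre of its underside.
- mallet: Wooden mallet lying on the bench. Origin: on the bench under the centre of its head (52 mm in diameter, 85 mm long along y); handle 24 mm thick runs 140 mm along +x.
- vase: Light-wood turned vase standing on the bench near the rack, 64 mm in diameter at its widest, 140 mm tall. Origin: centre of its underside.
Things that resemble listed ones, but are neither listed nor needed, are in the scene too. Leave any pink look-alike of the pump alone.

How it is judged:
By the outcome, as a careful person would: the job done as asked, in the order asked, and still so for the second after the job is handed in, with the robot touching nothing.
It also fails if it takes over 53 s, if anything falls off the work surface, if the arm or the gripper's body presses on something with over 40 N, if the wrist force passes 120 N, or if a joint passes its speed limit or range.

## Working session

There is one attempt and no reset: what is moved stays moved. The work goes in short steps, Python scripts to look and compute and a tool call to move; the robot and the scene stay as the last step left them, time stands still between calls to the robot, and variables do not carry over. Pictures are saved under pics/ and viewed, at most 12 in all, crops included, and the job is handed in when it is done.

Besides the shell and the picture viewer there is one more tool, called after "Emit:" as name(argument=value, ...), one argument or row to a line, values as JSON. arm_command: Moves the arm, as the interface text tells. Shifts and turns lie within -1 to 1; 1 stands for 120 mm of shift or pi/4 rad of turn. Its arguments: {"type":"object","properties":{"increments":{"type":"array"},"grip_force":{"type":"number"}},"required":["increments"]}

```bash
mkdir -p pics; python3 - <<'E'
from rig import ctrl
import cv2
for n in("scene","side"):
    cv2.imwrite(f"pics/{n}0.png",ctrl.capture(n)[:,:,::-1]); i=ctrl.camera_info(n); print(n,i)
print(ctrl.sense())
E
```

```text
scene {'K': array([[486.96953777,   0.        , 319.28336591],
       [  0.        , 486.96953777, 200.3254631 ],
       [  0.        ,   0.        ,   1.        ]]), 'R': array([[-0.88706058,  0.46130348,  0.01796175],
       [ 0.31236705,  0.62840352, -0.7124155 ],
       [-0.33992698, -0.62634505, -0.701528  ]]), 't': array([ 509.16021003,  -56.78470515, 1671.36681003])}
side {'K': array([[428.85025708,   0.        , 322.21362336],
       [  0.        , 428.85025708, 196.09702066],
       [  0.        ,   0.        ,   1.        ]]), 'R': array([[-0.97533201, -0.22056595, -0.00883964],
       [-0.1275666 ,  0.59586987, -0.79288452],
       [ 0.1801506 , -0.77219801, -0.6093078 ]]), 't': array([567.80458655, 230.62990669, 990.01774616])}
{'time_s': 0.1, 'joints': array([-1.38941354e+00,  3.13370953e-01,  1.49839734e+00, -1.27804650e-05,
        1.33102049e+00, -2.23395053e-01]), 'dq': array([ 0.00091644, -0.00106733, -0.00146727, -0.00097634,  0.00110461,
       -0.00289865]), 'tau': array([ 2.58437234e-03, -4.12900078e+01, -2.60144252e+01, -1.83578290e-04,
        2.99321713e-03,  1.55252553e-05]), 'eef_pos': array([ 206.69461258, -482.32757598,  230.79048928]), 'ee_rot': array([-5.98064139e-04,  9.79588696e-01,  2.01011515e-01,  6.35698712e-06]), 'force': array([ 0.55645933,  0.37980361, -0.1071254 ]), 'wrist_torque': array([-0.01922837, -0.05045589,  0.0489579 ]), 'grip_force': 0.0, 'grip_width': 0.9993772531662168}
```

View pics/scene0.png

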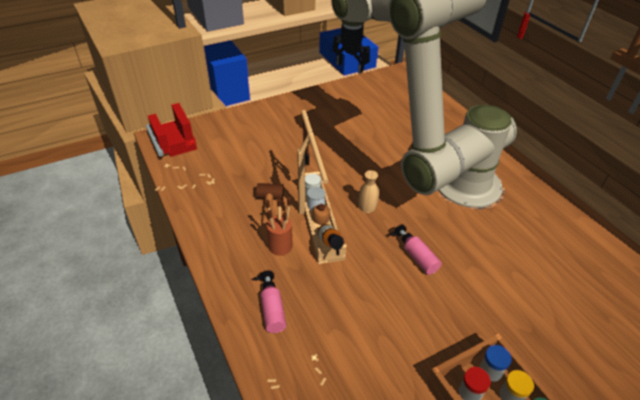

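View pics/side0.png

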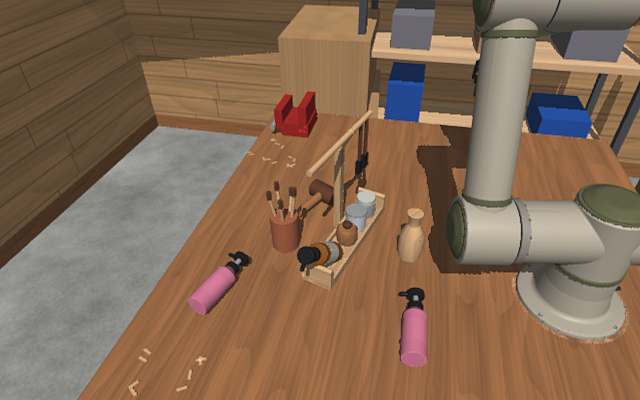

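The pump candidates are:
- the amber bottle with a black head in the rack, at scene (330,240) and side (315,255)
- pink look-alikes lying on the bench, at scene (270,300) and (415,250), side (215,285) and (413,330)

The amber one in the rack fits the description. I'll confirm it in an enlarged crop.

```bash
python3 - <<'E'
import cv2,numpy as np
a=cv2.imread("pics/scene0.png")[160:280,260:390];b=cv2.imread("pics/side0.png")[170:300,255:400]
f=lambda c:cv2.resize(c,(400,int(c.shape[0]*400/c.shape[1])),interpolation=cv2.INTER_CUBIC)
a,b=f(a),f(b);h=max(len(a),len(b))
o=np.zeros((h,800,3),np.uint8);o[:len(a),:400]=a;o[:len(b),400:]=b
cv2.imwrite("pics/crop0.png",o);print(o.shape)
E
```

```text
(369, 800, 3)
```

View pics/crop0.png

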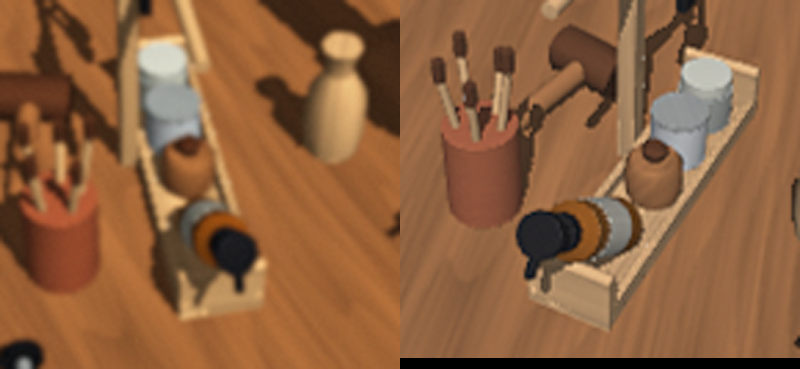

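The crop confirms it: amber bottle with grey label and black head, leaning on the near end board. In scene coordinates the end board's bottom corners are about (319.5,263) and (346,256). In side they are (302.5,277) and (331.5,289).

```bash
cat > h.py <<'E'
import numpy as np, cv2
from rig import ctrl
def ray(n,p,info=None):
    i=info or ctrl.camera_info(n);K,R,t=i["K"],i["R"],i["t"]
    x=(p[0]-K[0,2])/K[0,0];y=(p[1]-K[1,2])/K[1,1]
    if n=="wrist":
        r=np.hypot(x,y);s=np.sin(r)/max(r,1e-9);d=np.array([x*s,y*s,np.cos(r)])
    else:d=np.array([x,y,1.])
    d=R.T@d;return -R.T@t,d/np.linalg.norm(d)
def plane(n,p,z,info=None):
    c,d=ray(n,p,info);return (c+d*(z-c[2])/d[2]).round(1)
def tri(*rs):
    A=0;b=0
    for c,d in rs:
        M=np.eye(3)-np.outer(d,d);A=A+M;b=b+M@c
    X=np.linalg.solve(A,b);return X.round(1),[round(float(np.linalg.norm((np.eye(3)-np.outer(d,d))@(X-c))),1) for c,d in rs]
E
python3 - <<'E'
from h import *
S=lambda u,v:(260+u/3.077,160+v/3.077)
D=lambda u,v:(255+(u-400)/2.759,170+v/2.759)
for k,a,b in[("endL",(183,318),(531,296)),("endR",(264,296),(611,328)),("head",(235,250),(543,236)),("jarknob",(187,147),(655,151)),("tin top",(172,103),(681,112)),("round top",(162,60),(707,76)),("vase base",(332,157),None),("cup top",(58,197),(484,133)),("spouttip",(239,289),(530,275))]:
    print(k,plane("scene",S(*a),0), tri(ray("scene",S(*a)),ray("side",D(*b))) if b else "", plane("side",D(*b),0) if b else "")
print("farR side",plane("side",D(755,108),0),"raily end",tri(ray("side",(311,174)),ray("scene",(302,215))))
print("vase side",plane("side",(411,258),0))
E
```

```text
endL [613.3  76.9   0. ] (array([613.8,  77.6,   1.7]), [0.4, 0.4]) [614.2  75.6   0. ]
endR [531.7  88.1   0. ] (array([536.5,  97.1,   7. ]), [3.6, 3.6]) [538.   95.9  -0. ]
head [528.6  25.    0. ] (array([587.1, 120.3, 127.2]), [1.8, 1.8]) [622.2   2.1   0. ]
jarknob [ 505.  -122.3    0. ] (array([531.6, -73.8,  56.4]), [0.2, 0.2]) [ 541.3 -137.4   -0. ]
tin top [ 488.5 -188.8    0. ] (array([ 516.7, -135.6,   57.1]), [0.4, 0.4]) [ 525.5 -204.1    0. ]
round top [ 466.8 -255.5    0. ] (array([ 499.2, -192.8,   62. ]), [1.3, 1.3]) [ 507.5 -271.1    0. ]
vase base [375.7 -41.5   0. ]  
cup top [ 655.4 -117.5    0. ] (array([685.4, -41.2,  83. ]), [3.9, 3.9]) [ 718.2 -127.9    0. ]
spouttip [549.   69.9   0. ] (array([593.6, 141.1, 101.8]), [0.6, 0.6]) [621.5  51.8   0. ]
farR side [ 450.4 -227.     0. ] raily end (array([629. ,   7. , 209.8]), [44.9, 44.9])
vase side [361.  -45.6   0. ]
```

```bash
cat >> h.py <<'E'
from scipy.spatial.transform import Rotation as Ro
yaw=np.deg2rad(-15.0); O=np.array([532.,-75,0])
def RK():
    c,s=np.cos(yaw),np.sin(yaw); return np.array([[c,-s,0],[s,c,0],[0,0,1.]])
def w(p): return O+RK()@np.array(p,float)
def rk(p): return RK().T@(np.array(p)-O)
def toolR(alpha,lean,psi=0):
    """tool held on the bottle: alpha below horizontal from rack -x, bottle leaning lean deg to +y, psi yaw of tool about bottle axis"""
    a=np.deg2rad(alpha); z=np.array([np.cos(a),0,-np.sin(a)]); y=np.array([0,-1.,0])
    M=np.column_stack([np.cross(y,z),y,z])
    return RK()@Ro.from_euler('x',-lean,degrees=True).as_matrix()@Ro.from_euler('z',psi,degrees=True).as_matrix()@M
def pose():
    s=ctrl.sense();q=s["ee_rot"];return s["eef_pos"],Ro.from_quat([q[1],q[2],q[3],q[0]]).as_matrix()
def plan(p1,R1,N,start=None):
    p0,R0=start or pose()
    rv=Ro.from_matrix(R0.T@R1).as_rotvec(); dr=np.round(rv/N/(np.pi/4),3)
    M=Ro.from_rotvec(dr*np.pi/4).as_matrix()
    S=sum(np.linalg.matrix_power(M,k) for k in range(N))
    o=np.round(np.linalg.solve(S,R0.T@(p1-p0))/120,3)
    P,R=p0.copy(),R0.copy();mid=[]
    for k in range(N):
        P=P+R@o*120;R=R@M;mid.append(P.round(0).tolist())
    print(N,"dr",dr.tolist(),"off",o.tolist(),"mm/row",(np.linalg.norm(o)*120).round(1),"deg",np.rad2deg(np.linalg.norm(dr)*np.pi/4).round(1),"mid",mid[N//2-1],"end",mid[-1])
    return P,R
E
python3 - <<'E'
from h import *
R1=toolR(30,52)
Rd=pose()[1]
G=w([0,173.6,111.5]); print(G,R1.round(2).tolist(), rk([587.1,120.3,127.2]))
s=plan(np.array([390.,60,300]),Ro.from_matrix(Rd).as_matrix()@Ro.from_rotvec(0.6*Ro.from_matrix(Rd.T@R1).as_rotvec()).as_matrix(),16)
plan(G-R1[:,2]*110,R1,8,s)
E
```

```text
[576.93098623  92.68472344 111.5       ] [[0.66, -0.16, 0.73], [0.53, -0.59, -0.6], [0.53, 0.79, -0.31]] [  2.67515352 202.90624326 127.2       ]
16 dr [-0.052, 0.031, 0.005] off [0.201, -0.214, -0.067] mm/row 36.1 deg 2.7 mid [299.0, -213.0, 282.0] end [390.0, 60.0, 300.0]
8 dr [-0.068, 0.04, 0.006] off [0.058, -0.184, 0.11] mm/row 26.6 deg 3.6 mid [435.0, 116.0, 221.0] end [496.0, 159.0, 145.0]
```

Emit:
arm_command(
  increments=[
    {"dr": [-0.052, 0.031, 0.005], "offset": [0.201, -0.214, -0.067], "hand": 1},
    {"dr": [-0.052, 0.031, 0.005], "offset": [0.201, -0.214, -0.067], "hand": 1},
    {"dr": [-0.052, 0.031, 0.005], "offset": [0.201, -0.214, -0.067], "hand": 1},
    {"dr": [-0.052, 0.031, 0.005], "offset": [0.201, -0.214, -0.067], "hand": 1},
    {"dr": [-0.052, 0.031, 0.005], "offset": [0.201, -0.214, -0.067], "hand": 1},
    {"dr": [-0.052, 0.031, 0.005], "offset": [0.201, -0.214, -0.067], "hand": 1},
    {"dr": [-0.052, 0.031, 0.005], "offset": [0.201, -0.214, -0.067], "hand": 1},
    {"dr": [-0.052, 0.031, 0.005], "offset": [0.201, -0.214, -0.067], "hand": 1},
  ],
)

```text
time_s: 0.9
eef_pos: [299.6, -212.3, 282.1]
ee_rot: [0.14, 0.965, 0.182, 0.128]
force: [0.7, -0.0, 0.1]
grip_width: 1.001
grip_force: 0.0
```

Emit:
arm_command(
  increments=[
    {"dr": [-0.052, 0.031, 0.005], "offset": [0.201, -0.214, -0.067], "hand": 1},
    {"dr": [-0.052, 0.031, 0.005], "offset": [0.201, -0.214, -0.067], "hand": 1},
    {"dr": [-0.052, 0.031, 0.005], "offset": [0.201, -0.214, -0.067], "hand": 1},
    {"dr": [-0.052, 0.031, 0.005], "offset": [0.201, -0.214, -0.067], "hand": 1},
    {"dr": [-0.052, 0.031, 0.005], "offset": [0.201, -0.214, -0.067], "hand": 1},
    {"dr": [-0.052, 0.031, 0.005], "offset": [0.201, -0.214, -0.067], "hand": 1},
    {"dr": [-0.052, 0.031, 0.005], "offset": [0.201, -0.214, -0.067], "hand": 1},
    {"dr": [-0.052, 0.031, 0.005], "offset": [0.201, -0.214, -0.067], "hand": 1},
  ],
)

```text
time_s: 1.7
eef_pos: [382.9, 37.9, 298.7]
ee_rot: [0.264, 0.921, 0.158, 0.237]
force: [1.7, -1.7, 0.2]
grip_width: 1.0
grip_force: 0.0
```

```bash
python3 - <<'E'
from h import *
i=ctrl.camera_info("wrist"); cv2.imwrite("pics/w1.png",ctrl.capture("wrist")[:,:,::-1])
np.savez("w1.npz",**i); print(i["K"][0],i["K"][1,2],-i["R"].T@i["t"],pose())
s=ctrl.sense();print(s["joints"],s["time_s"])
R1=toolR(30,52);G=w([0,173.6,111.5]);plan(G-R1[:,2]*110,R1,8)
E
```

```text
[309.70691629   0.         324.0047943 ] 196.39961749573536 [378.17923519 130.71993044 434.83166089] (array([383.47166545,  42.62797565, 298.03928155]), array([[ 0.83468264,  0.16654002,  0.52494695],
       [ 0.41838307, -0.81159379, -0.40776356],
       [ 0.35813474,  0.55998208, -0.74710078]]))
[ 0.1181604  -0.25336405  2.07757987 -0.657491    0.8692327   1.66640646] 1.75
8 dr [-0.073, 0.043, 0.007] off [0.074, -0.195, 0.106] mm/row 28.1 deg 3.8 mid [431.0, 108.0, 220.0] end [497.0, 159.0, 145.0]
```

View pics/w1.png

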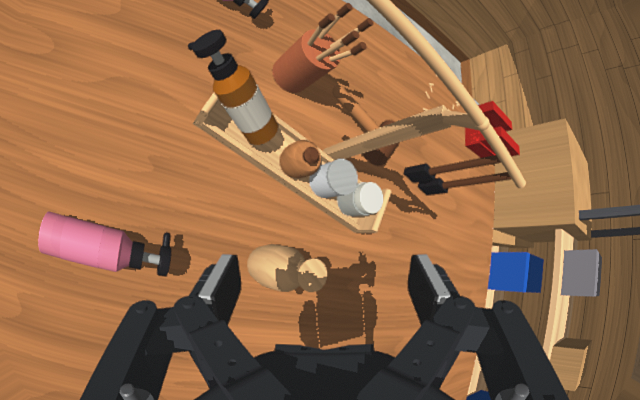

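The wrist view shows the pump: head (208,43), collar (222,67), base (265,140), with the rack's +y end board at about (205,110). The vase is at (280,270). I'll move to the pre-grasp pose for a second view.

Emit:
arm_command(
  increments=[
    {"dr": [-0.073, 0.043, 0.007], "offset": [0.074, -0.195, 0.106], "hand": 1},
    {"dr": [-0.073, 0.043, 0.007], "offset": [0.074, -0.195, 0.106], "hand": 1},
    {"dr": [-0.073, 0.043, 0.007], "offset": [0.074, -0.195, 0.106], "hand": 1},
    {"dr": [-0.073, 0.043, 0.007], "offset": [0.074, -0.195, 0.106], "hand": 1},
    {"dr": [-0.073, 0.043, 0.007], "offset": [0.074, -0.195, 0.106], "hand": 1},
    {"dr": [-0.073, 0.043, 0.007], "offset": [0.074, -0.195, 0.106], "hand": 1},
    {"dr": [-0.073, 0.043, 0.007], "offset": [0.074, -0.195, 0.106], "hand": 1},
  ],
)

```text
time_s: 2.45
eef_pos: [460.0, 180.2, 225.0]
ee_rot: [0.389, 0.861, 0.111, 0.309]
force: [0.2, 0.6, 1.1]
grip_width: 0.996
grip_force: 0.0
```

```bash
python3 - <<'E'
from h import *
ctrl.capture("side") # let the arm settle
i=ctrl.camera_info("wrist"); im=ctrl.capture("wrist")[:,:,::-1];cv2.imwrite("pics/w2.png",im)
np.savez("w2.npz",**i); print(pose());s=ctrl.sense();print(s["joints"],s["time_s"])
a=cv2.imread("pics/w1.png")[20:160,180:320]
o=np.zeros((600,800,3),np.uint8);o[:320,:512]=cv2.resize(im,(512,320));o[320:600,:280]=cv2.resize(a,(280,280))
cv2.imwrite("pics/w2b.png",cv2.resize(a,(560,560),interpolation=cv2.INTER_CUBIC))
E
```

```text
(array([460.48954658, 181.33865037, 223.28327756]), array([[ 0.78405946, -0.04585038,  0.61898991],
       [ 0.43385815, -0.67268448, -0.59938527],
       [ 0.44386695,  0.73850751, -0.50753206]]))
[ 0.57455175  0.31771178  1.88201176 -1.23143216  1.09804511  2.59629353] 2.55
```

View pics/w2.png

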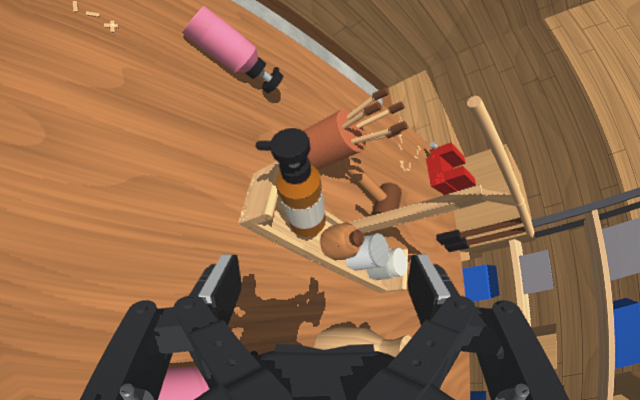

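View pics/w2b.png

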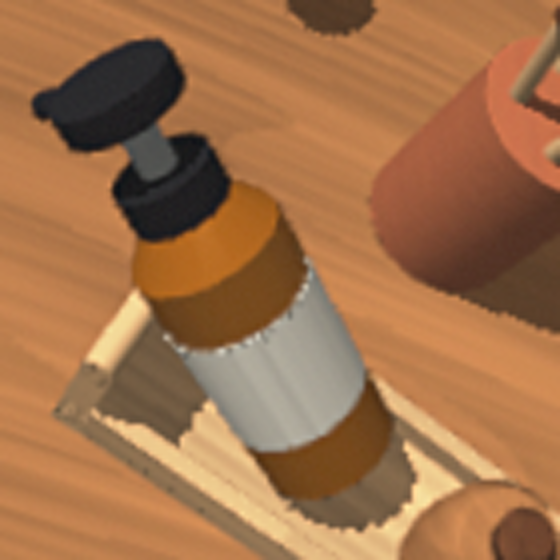

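w1 and w2 show the head at (210,44) and (292,147), and the collar at (223,67) and (295,170). The rack's outer corner is at (195.5,124) and (240,222). In w2 joint 4 ran into its -1.23 limit, so I'll approach from a different yaw. First I triangulate.

```bash
python3 - <<'E'
from h import *
i1,i2=[dict(np.load(f"w{k}.npz")) for k in(1,2)]
r1=lambda p:ray("wrist",p,i1);r2=lambda p:ray("wrist",p,i2)
h=tri(r1((210,43.75)),r2((292,147)),ray("scene",(336.4,241.2)),ray("side",(306.8,255.5)));print("head",h,rk(h[0]))
c=tri(r1((223,67)),r2((295,170)));print("collar",c,rk(c[0]))
k=tri(r1((195.5,123.7)),r2((240,222)));print("corner",k,rk(k[0]),plane("wrist",(195.5,123.7),0,i1),plane("wrist",(240,222),0,i2))
print("pot knob",(p:=tri(r1((311.5,155)),r2((354,238)))),rk(p[0]))
print("round cap",(p:=tri(r1((368,197)),r2((394,262)))),rk(p[0]))
print("railend",(p:=tri(r2((475,102)),ray("side",(311,174)))),rk(p[0]))
for n,im in((1,"pics/w1.png"),(2,"pics/w2.png")):
    a=cv2.imread(im).astype(int);x0,y0,x1,y1=(180,20,300,165) if n==1 else (250,120,345,250)
    a=a[y0:y1,x0:x1];b,g,r=a[...,0],a[...,1],a[...,2]
    m=((a.max(2)<60)).astype(np.uint8)
    q=cv2.connectedComponentsWithStats(m);print(n,[(s.tolist(),(ce+[x0,y0]).round(1).tolist()) for s,ce in zip(q[2][1:],q[3][1:]) if s[4]>40])
E
```

```text
head (array([587.8, 121.2, 130.1]), [1.1, 1.6, 0.8, 3.2]) [  3.11836446 203.95674983 130.1       ]
collar (array([579.4,  93.9, 107.9]), [0.9, 0.9]) [  2.07034745 175.4128948  107.9       ]
corner (array([542.5,  91.9,  -2.7]), [0.7, 0.7]) [-33.05467745 163.93062038  -2.7       ] [540.8  92.2   0. ] [542.3  93.4   0. ]
pot knob (array([534.4, -76.7,  55.4]), [1.2, 1.2]) [ 2.75821436 -1.0209082  55.4       ]
round cap (array([ 502.7, -197. ,   54.6]), [1.0, 1.0]) [   3.27429679 -125.42634883   54.6       ]
railend (array([587.6,  66.1, 301.9]), [0.1, 0.1]) [ 17.18610868 150.682473   301.9       ]
1 [([8, 10, 38, 28, 645], [208.1, 43.7]), ([28, 34, 29, 26, 458], [223.0, 67.3])]
2 [([6, 9, 54, 55, 1710], [290.0, 153.7])]
```

```bash
sed -i 's/O=np.array(\[532.,-75,0\])/O=np.array([535.,-74.2,0])/' h.py; python3 - <<'E'
from h import *
R1=toolR(30,52,50);G=w([0,177,110.4]);print(G,R1.round(2).tolist())
s=plan(G-R1[:,2]*110,R1,8)
plan(G+R1[:,2]*23,R1,6,s)
E
```

```text
[580.81097098  96.76887125 110.4       ] [[0.55, 0.64, 0.54], [0.8, -0.58, -0.13], [0.23, 0.51, -0.83]]
8 dr [0.091, 0.023, -0.076] off [-0.006, 0.054, 0.085] mm/row 12.1 deg 5.4 mid [486.0, 141.0, 217.0] end [521.0, 111.0, 202.0]
6 dr [0.0, -0.0, -0.0] off [-0.0, 0.0, 0.185] mm/row 22.2 deg 0.0 mid [557.0, 102.0, 147.0] end [593.0, 94.0, 91.0]
```

Emit:
arm_command(
  increments=[
    {"dr": [0.091, 0.023, -0.076], "offset": [-0.006, 0.054, 0.085], "hand": 1},
    {"dr": [0.091, 0.023, -0.076], "offset": [-0.006, 0.054, 0.085], "hand": 1},
    {"dr": [0.091, 0.023, -0.076], "offset": [-0.006, 0.054, 0.085], "hand": 1},
    {"dr": [0.091, 0.023, -0.076], "offset": [-0.006, 0.054, 0.085], "hand": 1},
    {"dr": [0.091, 0.023, -0.076], "offset": [-0.006, 0.054, 0.085], "hand": 1},
    {"dr": [0.091, 0.023, -0.076], "offset": [-0.006, 0.054, 0.085], "hand": 1},
    {"dr": [0.091, 0.023, -0.076], "offset": [-0.006, 0.054, 0.085], "hand": 1},
    {"dr": [0.091, 0.023, -0.076], "offset": [-0.006, 0.054, 0.085], "hand": 1},
  ],
)

```text
time_s: 3.35
eef_pos: [513.2, 111.6, 205.8]
ee_rot: [0.201, 0.866, 0.396, 0.231]
force: [-0.4, 0.2, 0.2]
grip_width: 0.995
grip_force: 0.0
```

```bash
python3 - <<'E'
from h import *
ctrl.capture("side")
i=ctrl.camera_info("wrist"); im=ctrl.capture("wrist")[:,:,::-1];cv2.imwrite("pics/w3.png",im)
np.savez("w3.npz",**i);print(ctrl.sense()["joints"])
R1=toolR(30,52,50);G=w([0,177,110.4]);plan(G-R1[:,2]*110,R1,2)
plan(G+R1[:,2]*23,R1,7)
E
```

```text
[ 0.09882208  0.12245027  1.94477427 -0.45257983  0.53366948  1.14430522]
2 dr [0.027, 0.01, -0.027] off [0.015, 0.009, 0.031] mm/row 4.3 deg 1.8 mid [518.0, 111.0, 204.0] end [521.0, 111.0, 202.0]
7 dr [0.008, 0.003, -0.008] off [0.006, -0.001, 0.167] mm/row 20.1 deg 0.5 mid [548.0, 103.0, 157.0] end [593.0, 94.0, 92.0]
```

View pics/w3.png

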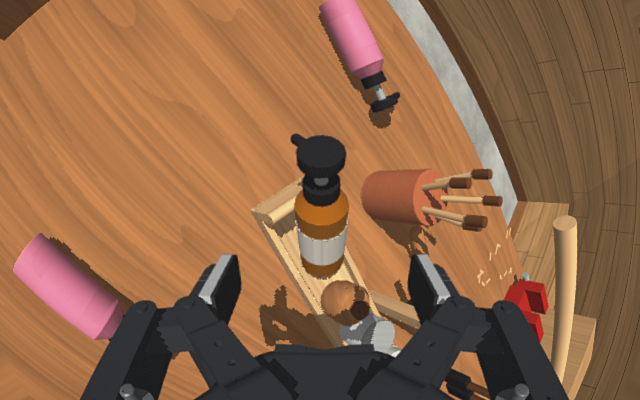

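The wrist view shows the bottle centred between the fingers, with the head at (321,157) and the collar at (321,188). Next I check the point against this third view.

```bash
python3 - <<'E'
from h import *
i1,i2,i3=[dict(np.load(f"w{k}.npz")) for k in(1,2,3)]
h=tri(ray("wrist",(208.8,43.7),i1),ray("wrist",(292,147),i2),ray("wrist",(322,157),i3));print(h,rk(h[0]))
c=tri(ray("wrist",(223,67.3),i1),ray("wrist",(321,188),i3));print(c,rk(c[0]))
E
```

```text
(array([586.8, 122. , 133.4]), [0.4, 0.5, 0.8]) [ -0.74533885 202.92147365 133.4       ]
(array([580.3,  93.6, 107.6]), [0.1, 0.1]) [  0.32660416 173.80685639 107.6       ]
```

Emit:
arm_command(
  increments=[
    {"dr": [0.008, 0.003, -0.008], "offset": [0.006, -0.001, 0.167], "hand": 1},
    {"dr": [0.008, 0.003, -0.008], "offset": [0.006, -0.001, 0.167], "hand": 1},
    {"dr": [0.008, 0.003, -0.008], "offset": [0.006, -0.001, 0.167], "hand": 1},
    {"dr": [0.008, 0.003, -0.008], "offset": [0.006, -0.001, 0.167], "hand": 1},
    {"dr": [0.008, 0.003, -0.008], "offset": [0.006, -0.001, 0.167], "hand": 1},
    {"dr": [0.008, 0.003, -0.008], "offset": [0.006, -0.001, 0.167], "hand": 1},
    {"dr": [0.008, 0.003, -0.008], "offset": [0.006, -0.001, 0.167], "hand": 1},
    {"dr": [0, 0, 0], "offset": [0, 0, 0], "hand": 1},
  ],
)

```text
time_s: 4.25
eef_pos: [592.2, 95.8, 89.2]
ee_rot: [0.184, 0.86, 0.42, 0.223]
force: [-0.1, -0.6, 0.1]
grip_width: 1.002
grip_force: 0.0
```

```bash
python3 - <<'E'
from h import *
R1=toolR(30,52,50);G=w([0,177,110.4]);plan(G+R1[:,2]*23,R1,2)
print(ctrl.sense()["force"])
im=ctrl.capture("side")[200:300,260:380,::-1];im2=ctrl.capture("wrist")[100:300,200:440,::-1]
cv2.imwrite("pics/g1.png",np.hstack([cv2.resize(im,(400,333),interpolation=2),cv2.resize(im2,(400,333),interpolation=2)]))
E
```

```text
2 dr [-0.003, 0.001, 0.001] off [-0.002, 0.012, -0.004] mm/row 1.5 deg 0.1 mid [593.0, 95.0, 90.0] end [593.0, 94.0, 91.0]
[-0.10182925 -0.57138611  0.13560715]
```

View pics/g1.png

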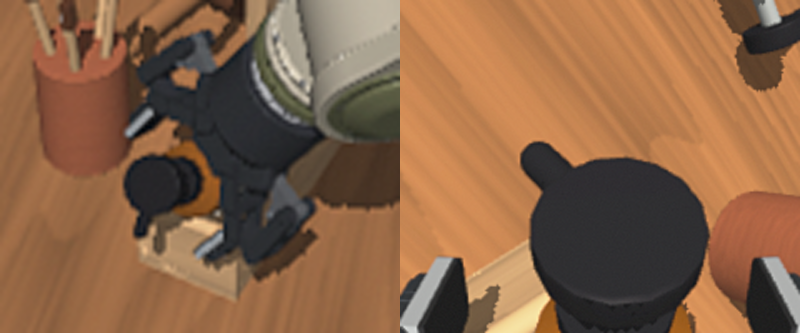

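The fingers straddle the collar. The wrist crop shows the head clear and centred, at about (620,240) in the crop. Closing.

Emit:
arm_command(
  increments=[
    {"dr": [0, 0, 0], "offset": [0, 0.012, 0], "hand": -1},
    {"dr": [0, 0, 0], "offset": [0, 0.01, 0], "hand": -1},
    {"dr": [0, 0, 0], "offset": [0, 0, 0], "hand": -1},
    {"dr": [0, 0, 0], "offset": [0, 0, 0], "hand": -1},
    {"dr": [0, 0, 0], "offset": [0, 0, 0], "hand": -1},
    {"dr": [0, 0, 0], "offset": [0, 0, 0], "hand": -1},
    {"dr": [0, 0, 0], "offset": [0, 0, 0], "hand": -1},
    {"dr": [0, 0, 0], "offset": [0, 0, 0], "hand": -1},
  ],
  grip_force=60,
)

```text
time_s: 5.15
eef_pos: [594.9, 94.4, 92.6]
ee_rot: [0.184, 0.859, 0.421, 0.225]
force: [1.9, -0.9, 0.6]
grip_width: 0.379
grip_force: 58.8
```

```bash
python3 - <<'E'
from h import *
p,R=pose();g=p-R[:,2]*23;s=ctrl.sense();print(rk(g),s["grip_width"],s["force"],s["joints"])
# 1 lift 30 along z; 2 rotate to upright over bay at lift; 3 lower
def tgt(y,z,lean):
    Rt=toolR(30,lean,50);return w([0,y,z])+Rt[:,2]*23,Rt
a=plan(p+[0,0,30],R,4)
b=plan(*tgt(140,153,26),6,a)
c=plan(*tgt(100,165,0),6,b)
im=ctrl.capture("wrist")[100:300,200:440,::-1];cv2.imwrite("pics/g2.png",cv2.resize(im,(480,400)))
E
```

```text
[  1.3928137  177.97545681 111.76000236] 0.37888654116683107 [ 1.9196289  -0.91000069  0.63973361] [ 0.02353155  0.44299389  1.85356037 -0.48852879  0.30442969  1.11177731]
4 dr [0.0, 0.0, 0.0] off [0.014, 0.032, -0.052] mm/row 7.5 deg 0.0 mid [595.0, 94.0, 108.0] end [595.0, 94.0, 123.0]
6 dr [0.03, 0.074, 0.054] off [-0.029, 0.026, -0.023] mm/row 5.4 deg 4.3 mid [590.0, 81.0, 131.0] end [586.0, 66.0, 136.0]
6 dr [0.031, 0.073, 0.054] off [-0.009, 0.033, -0.04] mm/row 6.3 deg 4.3 mid [582.0, 51.0, 146.0] end [577.0, 34.0, 154.0]
```

View pics/g2.png

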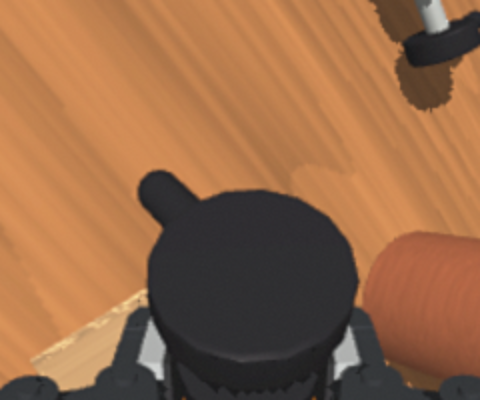

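The collar is gripped (opening about 32 mm). Lifting.

Emit:
arm_command(
  increments=[
    {"dr": [0, 0, 0], "offset": [0.014, 0.032, -0.052], "hand": -1},
    {"dr": [0, 0, 0], "offset": [0.014, 0.032, -0.052], "hand": -1},
    {"dr": [0, 0, 0], "offset": [0.014, 0.032, -0.052], "hand": -1},
    {"dr": [0, 0, 0], "offset": [0.014, 0.032, -0.052], "hand": -1},
  ],
)

```text
time_s: 5.6
eef_pos: [594.5, 94.2, 123.2]
ee_rot: [0.184, 0.86, 0.42, 0.224]
force: [-0.9, -0.3, -2.0]
grip_width: 0.378
grip_force: 59.9
```

Emit:
arm_command(
  increments=[
    {"dr": [0.03, 0.074, 0.054], "offset": [-0.029, 0.026, -0.023], "hand": -1},
    {"dr": [0.03, 0.074, 0.054], "offset": [-0.029, 0.026, -0.023], "hand": -1},
    {"dr": [0.03, 0.074, 0.054], "offset": [-0.029, 0.026, -0.023], "hand": -1},
    {"dr": [0.03, 0.074, 0.054], "offset": [-0.029, 0.026, -0.023], "hand": -1},
    {"dr": [0.03, 0.074, 0.054], "offset": [-0.029, 0.026, -0.023], "hand": -1},
    {"dr": [0.03, 0.074, 0.054], "offset": [-0.029, 0.026, -0.023], "hand": -1},
  ],
)

```text
time_s: 6.2
eef_pos: [585.6, 72.3, 132.9]
ee_rot: [0.043, 0.868, 0.364, 0.336]
force: [-1.0, 1.1, -3.2]
grip_width: 0.379
grip_force: 59.6
```

```bash
python3 - <<'E'
from h import *
p,R=pose();s=ctrl.sense();print(rk(p-R[:,2]*23),s["grip_width"],s["grip_force"],s["force"],s["joints"])
Rt=toolR(30,0,50);plan(w([0,100,165])+Rt[:,2]*23,Rt,8)
E
```

```text
[ -1.66485079 147.17032385 150.63112234] 0.37909140465734475 59.641467121314236 [-1.04001954  1.14110208 -3.19974198] [-0.20631149  0.31860464  1.9610272   0.93117461  0.37176938 -0.22886648]
8 dr [0.026, 0.065, 0.047] off [-0.01, 0.031, -0.034] mm/row 5.7 deg 3.8 mid [582.0, 54.0, 146.0] end [577.0, 33.0, 153.0]
```

Emit:
arm_command(
  increments=[
    {"dr": [0.026, 0.065, 0.047], "offset": [-0.01, 0.031, -0.034], "hand": -1},
    {"dr": [0.026, 0.065, 0.047], "offset": [-0.01, 0.031, -0.034], "hand": -1},
    {"dr": [0.026, 0.065, 0.047], "offset": [-0.01, 0.031, -0.034], "hand": -1},
    {"dr": [0.026, 0.065, 0.047], "offset": [-0.01, 0.031, -0.034], "hand": -1},
    {"dr": [0.026, 0.065, 0.047], "offset": [-0.01, 0.031, -0.034], "hand": -1},
    {"dr": [0.026, 0.065, 0.047], "offset": [-0.01, 0.031, -0.034], "hand": -1},
    {"dr": [0.026, 0.065, 0.047], "offset": [-0.01, 0.031, -0.034], "hand": -1},
    {"dr": [0.026, 0.065, 0.047], "offset": [-0.01, 0.031, -0.034], "hand": -1},
  ],
)

```text
time_s: 7.0
eef_pos: [577.1, 32.8, 153.4]
ee_rot: [-0.15, 0.827, 0.26, 0.476]
force: [0.1, 0.7, -2.8]
grip_width: 0.376
grip_force: 59.2
```

```bash
python3 - <<'E'
from h import *
a=ctrl.capture("side")[150:310,250:410,::-1];b=ctrl.capture("scene")[140:290,240:390,::-1]
cv2.imwrite("pics/u1.png",np.hstack([cv2.resize(a,(400,400),interpolation=2),cv2.resize(b,(400,400),interpolation=2)]))
p,R=pose();s=ctrl.sense();print(rk(p-R[:,2]*23),s["grip_width"],s["force"],s["joints"])
print((RK().T@R).round(3).tolist(),(RK().T@toolR(30,0,50)).round(3).tolist())
Rt=toolR(30,0,50);plan(w([0,100,150])+Rt[:,2]*23,Rt,4)
E
```

```text
[  0.18498918  98.27257818 163.86041562] 0.37635235795803645 [ 0.62379678 -0.88432375 -3.69668843] [-0.52268862  0.37857774  2.05794503  1.51009675  0.89894956 -0.72249179]
[[0.326, 0.764, 0.556], [0.385, -0.645, 0.66], [0.863, -0.001, -0.505]] [[0.321, 0.766, 0.557], [0.383, -0.643, 0.663], [0.866, 0.0, -0.5]]
4 dr [0.001, 0.002, -0.001] off [-0.023, -0.003, 0.017] mm/row 3.5 deg 0.1 mid [577.0, 33.0, 145.0] end [577.0, 34.0, 139.0]
```

View pics/u1.png

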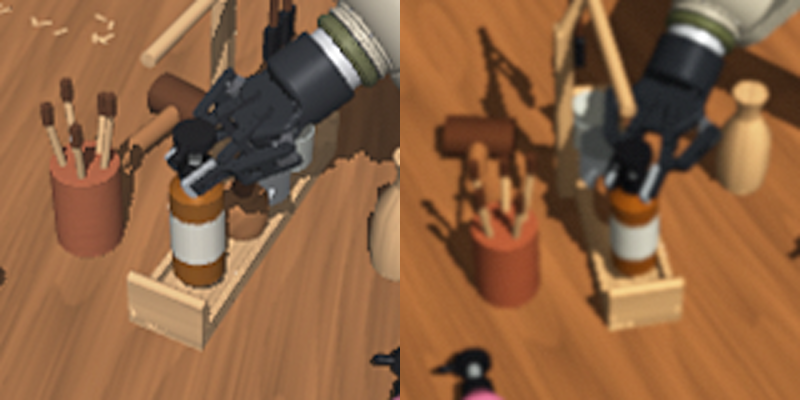

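The bottle hangs upright over its space; in the side crop the head is at (195,137) and the base at (200,262). Lowering.

Emit:
arm_command(
  increments=[
    {"dr": [0.001, 0.002, -0.001], "offset": [-0.023, -0.003, 0.017], "hand": -1},
    {"dr": [0.001, 0.002, -0.001], "offset": [-0.023, -0.003, 0.017], "hand": -1},
    {"dr": [0.001, 0.002, -0.001], "offset": [-0.023, -0.003, 0.017], "hand": -1},
    {"dr": [0.001, 0.002, -0.001], "offset": [-0.023, -0.003, 0.017], "hand": -1},
    {"dr": [0, 0, 0], "offset": [-0.015, 0, 0.009], "hand": -1},
    {"dr": [0, 0, 0], "offset": [-0.015, 0, 0.009], "hand": -1},
  ],
)

```text
time_s: 7.7
eef_pos: [577.3, 35.6, 134.4]
ee_rot: [-0.151, 0.825, 0.262, 0.477]
force: [0.4, -0.8, -2.5]
grip_width: 0.375
grip_force: 59.2
```

Emit:
arm_command(
  increments=[
    {"dr": [0, 0, 0], "offset": [-0.011, 0, 0.0065], "hand": -1},
    {"dr": [0, 0, 0], "offset": [-0.011, 0, 0.0065], "hand": -1},
  ],
)

```text
time_s: 7.9
eef_pos: [577.3, 35.5, 131.5]
ee_rot: [-0.151, 0.825, 0.262, 0.477]
force: [-0.1, 0.2, -3.8]
grip_width: 0.376
grip_force: 59.2
```

```bash
python3 - <<'E'
from h import *
a=ctrl.capture("side");b=ctrl.capture("scene")
p,R=pose();s=ctrl.sense();print(rk(p-R[:,2]*23),s["force"],s["wrist_torque"])
def c(n,im,box):
    x0,y0,x1,y1=box;q=im[y0:y1,x0:x1].astype(int);r,g,bb=q[...,0],q[...,1],q[...,2]
    m=((r>90)&(bb<40)&(g<r*.65)&(r-bb>70)).astype(np.uint8)
    l=cv2.connectedComponentsWithStats(m);print(n,[(k[:5]+[x0,y0,0,0,0]).tolist() for k in l[2][1:] if k[4]>25])
c("side",a,(310,215,350,275));c("scene",b,(310,205,350,250))
cv2.imwrite("pics/u2.png",np.hstack([cv2.resize(a[210:280,300:370,::-1],(400,400),interpolation=2),cv2.resize(b[190:260,290:360,::-1],(400,400),interpolation=2)]))
E
```

```text
[ -0.30009017 101.54335406 142.907416  ] [ 0.09652635 -0.19961555 -3.30529601] [-0.46920617  0.65994043  0.00190725]
side [[318, 228, 21, 19, 195], [319, 261, 18, 9, 72]]
scene [[319, 218, 18, 12, 133]]
```

Still hanging (-3.3 N). I'll keep lowering in small steps.

Emit:
arm_command(
  increments=[
    {"dr": [0, 0, 0], "offset": [-0.0075, 0, 0.0042], "hand": -1},
    {"dr": [0, 0, 0], "offset": [-0.0075, 0, 0.0042], "hand": -1},
    {"dr": [0, 0, 0], "offset": [0, 0, 0], "hand": -1},
  ],
)

```text
time_s: 8.3
eef_pos: [577.8, 35.6, 130.6]
ee_rot: [-0.152, 0.825, 0.262, 0.478]
force: [-1.9, 1.6, 4.8]
grip_width: 0.38
grip_force: 59.7
```

Emit:
arm_command(
  increments=[
    {"dr": [0, 0, 0], "offset": [-0.0075, 0, 0.0042], "hand": -1},
    {"dr": [0, 0, 0], "offset": [0, 0, 0], "hand": -1},
  ],
)

```text
time_s: 8.5
eef_pos: [578.2, 35.7, 130.7]
ee_rot: [-0.152, 0.824, 0.262, 0.479]
force: [-3.1, 0.2, 11.1]
grip_width: 0.378
grip_force: 60.2
```

Contact. I'll ease off slightly and open.

Emit:
arm_command(
  increments=[
    {"dr": [0, 0, 0], "offset": [0.007, 0, -0.004], "hand": -1},
    {"dr": [0, 0, 0], "offset": [0, 0, 0], "hand": -1},
    {"dr": [0, 0, 0], "offset": [0, 0, 0], "hand": 0.2},
    {"dr": [0, 0, 0], "offset": [0, 0, 0], "hand": 0.6},
    {"dr": [0, 0, 0], "offset": [0, 0, 0], "hand": 1},
    {"dr": [0, 0, 0], "offset": [0, 0, 0], "hand": 1},
    {"dr": [0, 0, 0], "offset": [0, 0, 0], "hand": 1},
    {"dr": [0, 0, 0], "offset": [0, 0, 0], "hand": 1},
  ],
  grip_force=30,
)

```text
time_s: 9.3
eef_pos: [577.3, 35.4, 129.4]
ee_rot: [-0.151, 0.825, 0.262, 0.477]
force: [-0.4, 0.9, 0.2]
grip_width: 1.001
grip_force: 0.0
```

Emit:
arm_command(
  increments=[
    {"dr": [0, 0, 0], "offset": [0, 0, -0.1], "hand": 1},
    {"dr": [0, 0, 0], "offset": [0, 0, -0.2], "hand": 1},
    {"dr": [0, 0, 0], "offset": [0, 0, -0.25], "hand": 1},
    {"dr": [0, 0, 0], "offset": [0, 0, -0.25], "hand": 1},
    {"dr": [0, 0, 0], "offset": [0, 0, -0.2], "hand": 1},
  ],
)

```text
time_s: 9.8
eef_pos: [490.9, -25.2, 190.2]
ee_rot: [-0.151, 0.825, 0.262, 0.477]
force: [0.2, 0.4, 0.2]
grip_width: 1.002
grip_force: 0.0
```

```bash
python3 - <<'E'
from h import *
a=ctrl.capture("side");b=ctrl.capture("scene");i=ctrl.camera_info("wrist");c=ctrl.capture("wrist");np.savez("w4.npz",**i)
for n,im in zip(("a","b","c"),(a,b,c)):cv2.imwrite(f"pics/r_{n}.png",im[:,:,::-1])
o=np.zeros((600,800,3),np.uint8)
o[:300,:400]=cv2.resize(a[165:285,260:420,::-1],(400,300),interpolation=2);o[:300,400:]=cv2.resize(b[150:270,260:420,::-1],(400,300),interpolation=2)
o[300:,:480]=cv2.resize(c[:,:,::-1],(480,300))
cv2.imwrite("pics/r1.png",o);print(pose()[0],ctrl.sense()["joints"],ctrl.sense()["time_s"])
E
```

```text
[491.95812497 -25.57202632 190.09670983] [-0.79874972  0.18485155  2.19746904  1.29414234  1.09524382 -0.70285432] 9.95
```

View pics/r1.png

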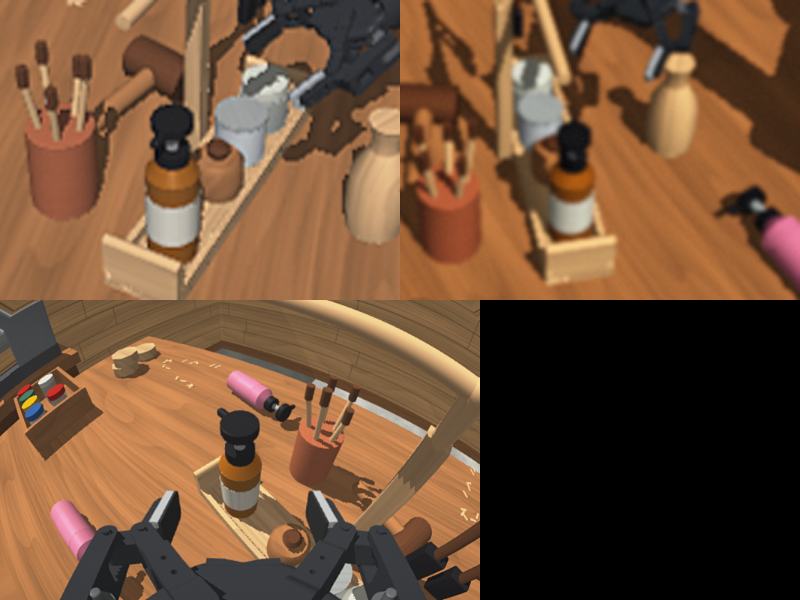

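The bottle stands upright on its own: side crop head (172,117), scene crop head (575,132), wrist at about (320,167). Next I measure the head top and plan the press.

```bash
python3 - <<'E'
from h import *
i4=dict(np.load("w4.npz"));bx={}
for n,box,inf in(("a",(312,200,350,232),0),("b",(315,190,350,218),0),("c",(285,140,350,185),0)):
    im=cv2.imread(f"pics/r_{n}.png");x0,y0,x1,y1=box
    m=(im[y0:y1,x0:x1].max(2)<50).astype(np.uint8);l=cv2.connectedComponentsWithStats(m)
    k=1+np.argmax(l[2][1:,4]);bx[n]=l[2][k]+[x0,y0,0,0,0];print(n,bx[n],l[3][k]+[x0,y0])
h=tri(ray("side",(328.8,209)),ray("scene",(330,202)),ray("wrist",(319,165),i4));print("head",h,rk(h[0]))
Rt=toolR(50,0,50);T=w([0,101.5,205]);print(T)
plan(T,Rt,6)
E
```

```text
a [320 207  17  25 316] [328.2278481  218.41772152]
b [323 198  13  20 198] [328.76767677 207.79292929]
c [ 290  145   56   40 1652] [318.85048426 166.57142857]
head (array([558.4,  24.3, 180.9]), [2.2, 1.3, 1.2]) [ -2.89101161 101.20005954 180.9       ]
[561.27013308  23.84147137 205.        ]
6 dr [0.0, -0.074, 0.0] off [0.09, -0.001, 0.08] mm/row 14.5 deg 3.3 mid [526.0, -1.0, 201.0] end [561.0, 24.0, 205.0]
```

Emit:
arm_command(
  increments=[
    {"dr": [0, -0.074, 0], "offset": [0.09, -0.001, 0.08], "hand": -1},
    {"dr": [0, -0.074, 0], "offset": [0.09, -0.001, 0.08], "hand": -1},
    {"dr": [0, -0.074, 0], "offset": [0.09, -0.001, 0.08], "hand": -1},
    {"dr": [0, -0.074, 0], "offset": [0.09, -0.001, 0.08], "hand": -1},
    {"dr": [0, -0.074, 0], "offset": [0.09, -0.001, 0.08], "hand": -1},
    {"dr": [0, -0.074, 0], "offset": [0.09, -0.001, 0.08], "hand": -1},
    {"dr": [0, 0, 0], "offset": [0, 0, 0], "hand": -1},
    {"dr": [0, 0, 0], "offset": [0, 0, 0], "hand": -1},
  ],
)

```text
time_s: 10.75
eef_pos: [561.0, 25.9, 203.8]
ee_rot: [-0.104, 0.895, 0.285, 0.326]
force: [0.2, -0.4, -0.1]
grip_width: 0.001
grip_force: 0.0
```

```bash
python3 - <<'E'
from h import *
p,R=pose();s=ctrl.sense();print(p,s["grip_width"],s["force"],rk(p))
Rt=toolR(50,0,50)
a=plan(w([3,105.5,192]),Rt,4)
plan(a[0]+[0,0,-2],a[1],1,a)
plan(a[0]+[0,0,-20],a[1],10,a)
E
```

```text
[560.97129816  25.9214497  203.785872  ] 0.0012821467469172278 [ 0.15034584 -0.37715896 -0.09116535] [ -0.82699037 103.43176062 203.785872  ]
4 dr [-0.001, -0.0, 0.001] off [-0.009, 0.003, 0.024] mm/row 3.1 deg 0.1 mid [563.0, 27.0, 198.0] end [565.0, 27.0, 192.0]
1 dr [0.0, 0.0, 0.0] off [-0.011, 0.0, 0.013] mm/row 2.0 deg 0.0 mid [565.0, 27.0, 190.0] end [565.0, 27.0, 190.0]
10 dr [0.0, 0.0, 0.0] off [-0.011, 0.0, 0.013] mm/row 2.0 deg 0.0 mid [565.0, 27.0, 182.0] end [565.0, 27.0, 172.0]
```

Emit:
arm_command(
  increments=[
    {"dr": [0, 0, 0], "offset": [-0.009, 0.003, 0.024], "hand": -1},
    {"dr": [0, 0, 0], "offset": [-0.009, 0.003, 0.024], "hand": -1},
    {"dr": [0, 0, 0], "offset": [-0.009, 0.003, 0.024], "hand": -1},
    {"dr": [0, 0, 0], "offset": [-0.009, 0.003, 0.024], "hand": -1},
    {"dr": [0, 0, 0], "offset": [-0.011, 0, 0.013], "hand": -1},
    {"dr": [0, 0, 0], "offset": [-0.011, 0, 0.013], "hand": -1},
  ],
)

```text
time_s: 11.35
eef_pos: [565.5, 26.2, 188.6]
ee_rot: [-0.104, 0.896, 0.284, 0.326]
force: [-0.4, -0.2, -0.3]
grip_width: -0.003
grip_force: 0.0
```

Emit:
arm_command(
  increments=[
    {"dr": [0, 0, 0], "offset": [-0.011, 0, 0.013], "hand": -1},
    {"dr": [0, 0, 0], "offset": [-0.011, 0, 0.013], "hand": -1},
  ],
)

```text
time_s: 11.55
eef_pos: [565.6, 26.2, 184.7]
ee_rot: [-0.104, 0.895, 0.284, 0.327]
force: [0.1, -0.2, 3.3]
grip_width: -0.002
grip_force: 1.5
```

Emit:
arm_command(
  increments=[
    {"dr": [0, 0, 0], "offset": [-0.011, 0, 0.013], "hand": -1},
    {"dr": [0, 0, 0], "offset": [-0.011, 0, 0.013], "hand": -1},
  ],
)

```text
time_s: 11.75
eef_pos: [565.8, 26.2, 181.0]
ee_rot: [-0.103, 0.895, 0.284, 0.327]
force: [-0.3, 0.6, 5.1]
grip_width: -0.003
grip_force: 2.2
```

Contact came at z of about 186, so the stop should be near 172.

Emit:
arm_command(
  increments=[
    {"dr": [0, 0, 0], "offset": [-0.011, 0, 0.013], "hand": -1},
    {"dr": [0, 0, 0], "offset": [-0.011, 0, 0.013], "hand": -1},
    {"dr": [0, 0, 0], "offset": [-0.011, 0, 0.013], "hand": -1},
  ],
)

```text
time_s: 12.05
eef_pos: [565.8, 26.2, 174.9]
ee_rot: [-0.103, 0.895, 0.284, 0.327]
force: [-1.4, 0.2, 6.4]
grip_width: 0.001
grip_force: 3.2
```

Emit:
arm_command(
  increments=[
    {"dr": [0, 0, 0], "offset": [-0.006, 0, 0.007], "hand": -1},
    {"dr": [0, 0, 0], "offset": [-0.006, 0, 0.007], "hand": -1},
    {"dr": [0, 0, 0], "offset": [0, 0, 0], "hand": -1},
  ],
)

```text
time_s: 12.35
eef_pos: [565.8, 26.1, 172.8]
ee_rot: [-0.103, 0.895, 0.284, 0.327]
force: [-1.7, -0.5, 7.0]
grip_width: 0.002
grip_force: 3.6
```

Emit:
arm_command(
  increments=[
    {"dr": [0, 0, 0], "offset": [-0.006, 0, 0.007], "hand": -1},
    {"dr": [0, 0, 0], "offset": [0, 0, 0], "hand": -1},
  ],
)

```text
time_s: 12.55
eef_pos: [565.8, 26.1, 171.8]
ee_rot: [-0.103, 0.895, 0.284, 0.327]
force: [-1.5, 0.9, 7.3]
grip_width: 0.002
grip_force: 3.8
```

Emit:
arm_command(
  increments=[
    {"dr": [0, 0, 0], "offset": [-0.006, 0, 0.007], "hand": -1},
    {"dr": [0, 0, 0], "offset": [0, 0, 0], "hand": -1},
  ],
)

```text
time_s: 12.75
eef_pos: [566.0, 26.1, 171.0]
ee_rot: [-0.103, 0.895, 0.284, 0.327]
force: [-1.6, 0.3, 8.5]
grip_width: -0.0
grip_force: 4.3
```

Emit:
arm_command(
  increments=[
    {"dr": [0, 0, 0], "offset": [-0.006, 0, 0.007], "hand": -1},
    {"dr": [0, 0, 0], "offset": [0, 0, 0], "hand": -1},
  ],
)

```text
time_s: 12.95
eef_pos: [566.6, 26.0, 171.0]
ee_rot: [-0.103, 0.895, 0.284, 0.328]
force: [-2.4, 0.2, 14.1]
grip_width: -0.001
grip_force: 7.3
```

Force is 14 N with z stuck at 171.0, so it is at the stop. One last small push to be sure, then straight up.

Emit:
arm_command(
  increments=[
    {"dr": [0, 0, 0], "offset": [-0.004, 0, 0.005], "hand": -1},
    {"dr": [0, 0, 0], "offset": [0, 0, 0], "hand": -1},
  ],
)

```text
time_s: 13.15
eef_pos: [567.1, 25.9, 170.9]
ee_rot: [-0.103, 0.895, 0.284, 0.329]
force: [-3.0, -0.1, 18.8]
grip_width: 0.001
grip_force: 9.2
```

Emit:
arm_command(
  increments=[
    {"dr": [0, 0, 0], "offset": [0.016, 0, -0.019], "hand": -1},
    {"dr": [0, 0, 0], "offset": [0.016, 0, -0.019], "hand": -1},
    {"dr": [0, 0, 0], "offset": [0.016, 0, -0.019], "hand": -1},
    {"dr": [0, 0, 0], "offset": [0.022, 0, -0.026], "hand": -1},
    {"dr": [0, 0, 0], "offset": [0.022, 0, -0.026], "hand": -1},
    {"dr": [0, 0, 0], "offset": [0.022, 0, -0.026], "hand": -1},
    {"dr": [0, 0, 0], "offset": [0.022, 0, -0.026], "hand": -1},
    {"dr": [0, 0, 0], "offset": [0.022, 0, -0.026], "hand": -1},
  ],
)

```text
time_s: 13.95
eef_pos: [565.3, 26.3, 197.6]
ee_rot: [-0.104, 0.896, 0.284, 0.326]
force: [0.1, -0.1, 0.3]
grip_width: 0.0
grip_force: 0.0
```

Emit:
arm_command(
  increments=[
    {"dr": [0, 0, 0], "offset": [0, 0, -0.15], "hand": -1},
    {"dr": [0, 0, 0], "offset": [0, 0, -0.2], "hand": -1},
    {"dr": [0, 0, 0], "offset": [0, 0, -0.2], "hand": -1},
    {"dr": [0, 0, 0], "offset": [0, 0, -0.2], "hand": -1},
    {"dr": [0, 0, 0], "offset": [0, 0, 0], "hand": -1},
  ],
)

```text
time_s: 14.45
eef_pos: [518.2, -8.2, 268.6]
ee_rot: [-0.102, 0.895, 0.284, 0.328]
force: [0.2, 0.5, -1.3]
grip_width: 0.002
grip_force: 0.0
```

```bash
python3 - <<'E'
from h import *
a=ctrl.capture("side");b=ctrl.capture("scene")
o=np.zeros((300,800,3),np.uint8)
o[:,:400]=cv2.resize(a[165:285,260:420,::-1],(400,300),interpolation=2);o[:,400:]=cv2.resize(b[150:270,260:420,::-1],(400,300),interpolation=2)
cv2.imwrite("pics/f1.png",o);print(pose()[0],ctrl.sense()["time_s"],ctrl.sense()["force"])
for n,im,box in(("a",a,(312,200,350,232)),("b",b,(315,190,350,218))):
    x0,y0,x1,y1=box;m=(im[y0:y1,x0:x1].max(2)<50).astype(np.uint8);l=cv2.connectedComponentsWithStats(m)
    k=1+np.argmax(l[2][1:,4]);print(n,l[2][k]+[x0,y0,0,0,0])
for n,i in(("a",a),("b",b)):
    old=cv2.imread(f"pics/r_{n}.png")[:,:,::-1].astype(int)
    d=(np.abs(old-i).max(2)>40).astype(np.uint8);l=cv2.connectedComponentsWithStats(d);print(n,[k.tolist() for k in l[2][1:] if k[4]>15])
E
```

```text
[518.20724085  -7.2170303  266.22561466] 14.55 [0.13839493 0.56380847 0.04324798]
a [320 207  17  25 317]
b [323 199  13  19 194]
a [[355, 0, 285, 320, 39940], [559, 0, 11, 10, 69], [573, 0, 22, 5, 70], [588, 0, 52, 49, 1487], [625, 40, 15, 19, 154], [591, 53, 4, 9, 21], [561, 55, 29, 18, 251], [600, 113, 12, 21, 90], [347, 129, 14, 47, 199], [451, 161, 45, 15, 361], [435, 168, 11, 4, 23], [594, 221, 24, 39, 182], [560, 225, 35, 37, 643], [606, 260, 16, 12, 36], [502, 267, 14, 17, 78], [487, 278, 102, 75, 3593], [587, 282, 7, 4, 18], [597, 282, 19, 7, 82], [565, 294, 12, 9, 33], [590, 316, 12, 21, 59]]
b [[476, 0, 41, 68, 748], [517, 0, 62, 75, 2154], [336, 18, 156, 114, 7571], [492, 21, 10, 12, 69], [476, 60, 15, 6, 58], [525, 60, 18, 12, 94], [512, 65, 21, 13, 81], [474, 67, 11, 3, 16], [450, 67, 102, 152, 6430], [529, 72, 17, 4, 27], [363, 91, 12, 6, 49], [462, 106, 5, 8, 28], [458, 118, 4, 14, 41], [324, 126, 12, 8, 66], [370, 127, 42, 53, 843], [280, 134, 24, 49, 561], [360, 138, 5, 4, 16], [338, 140, 7, 5, 20], [320, 149, 26, 50, 667], [305, 151, 16, 30, 194], [347, 153, 94, 73, 1220], [413, 161, 6, 14, 65], [304, 173, 6, 11, 47], [295, 185, 3, 10, 24], [446, 186, 44, 42, 619]]
```

The head is back at the same pixels as before the press, and nothing around the bottle has changed. Only the arm and its shadows differ. The robot is clear, so I'm handing in.

```bash
python3 -c "
from rig import ctrl
print(ctrl.finish_job())"
```

```text
the job is handed in; nothing more can be done
None
```

The pump bottle stands by itself in its own space in the rack; I pressed its plunger to the stop and it sprang back up. The job was handed in at about 14.6 s, with no contact seen with the jars, brush cup, mallet or vase.

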